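# Unstop the honey crock and park its stopper

## Task

Open the honey crock for tasting: work its tight stopper loose by rocking it sideways, towards the brass catches, as you ease it up, because a straight pull would only lift the crock; keep the crock standing in its place on the counter. Stand the stopper upright in the blue drip dish and let go, then take it by the ends of its handle and stand it upright on the yellow pad in the empty bay of the wooden rack. Leave the dish, the other stopper and the goods around about where they are.

Things in the scene. Friction and masses are not known exactly. Their poses are not given: they have to be found in the camera images.
- stopper_mid (a point): The stopper in the crock, 86 mm tall, 0.15 to 0.3 kg; this point is on its axis 43 mm above its foot, z up. Above the foot: cork plug 0 to 30 mm; round wooden flange, 52 mm across, 30 to 38 mm; mid-brown block handle 38 to 86 mm, 68 mm long along x, 34 mm thick along y. At the start its flange sits on the crock's rim, x and y along the crock's.
- stopper: The same stopper, origin at the centre of its foot. Its plug: 30 mm across at the foot, widening to a bead 36 mm across 12 to 13 mm up, then narrowing to a waist 28 mm across from 20 to 30 mm.
- crock: White ceramic crock with an amber band, loose, 2.7 kg, origin at the centre of its underside, z up. Body 152 mm across up to 85 mm high, narrowing to 100 mm at 122 mm, then the neck, 64 mm across outside, 46 mm inside. Steel wire loops 54 mm wide stand 51 mm from the axis on its +x and -x sides, up to 210 mm high: no room for fingers at the handle's ends there.
- crock_mouth (a point): Centre of the mouth at the rim, 165 mm above the counter; axes as the crock's. Tilting the stopper about the crock's x axis by 0.2 to 0.3 rad, about the flange edge that stays on the rim (1 to 3.5 Nm), frees the side that rises; raising it 10 mm or more while tilting back frees the other. With its flange 20 mm above the rim it is free of the catches.
- catch_a (a joint): Slippery sprung catch inside the neck on the crock's +y side, 10 mm below the rim, closed over the stopper's bead; 0 is closed, about 0.003 m (outward) lets the bead by. It holds with up to about 19 N upward: two catches hold more than the crock's weight (26 N), one holds less. Its brass housing shows outside, out to 42 mm from the axis, 5 to 23 mm below the rim.
- catch_b (a joint): The same catch on the crock's -y side.
- dish_floor (a point): Centre of the flat floor of the blue ceramic drip dish (floor 6 mm above the counter and 88 mm across, dish 120 mm across outside with a rim 10 mm high, 0.6 kg, loose).
- dish: The drip dish, origin at the centre of its underside.
- bay_pad (a point): Centre of the top of the yellow pad (60 mm along the bay, 56 mm across it) on the floor of the empty bay, 13 mm above the counter. x is along the bay, y across it.
- rack: Fixed light-wood rack, 150 mm long in x, 168 mm wide in y, origin at the centre of its underside. Three upright walls run along x, each 110 mm long and 12 mm thick, up to 85 mm above the counter, at y = -76, 0 and 76 mm: between them two bays 64 mm wide, open at both ends and above. The handle goes in only lengthwise along the bay, so there is no room for fingers at its broad faces.
- spare: Another stopper of the same shape with a dark handle, standing in the other bay, origin at the centre of its foot; leave it.
- jar_yellow: Honey jar, 68 mm across, 95 mm high, yellow lid, origin under its centre; leave it.
- jar_dark: Dark honey jar, 68 mm across, 85 mm high, black lid, origin under its centre; leave it.
- jar_red: Honey jar, 60 mm across, 75 mm high, red lid, origin under its centre; leave it.
- jar_green: Dark honey jar, 60 mm across, 75 mm high, green lid, origin under its centre; leave it.
- comb_box: Cardboard honeycomb box 100 x 70 x 40 mm, origin under its centre; leave it.
- spoon: Spoon with a wooden handle lying on the counter, about 185 mm long along its x, origin near its middle; leave it.
Not all that is in view belongs to the job. Leave any purple look-alike of the stopper alone.

How it is judged:
By the outcome, as a careful person would: the job done as asked, in the order asked, and still so for the second after the job is handed in, with the robot touching nothing.
It also fails if it takes over 64 s, if anything falls off the work surface, if the arm or the gripper's body presses on something with over 40 N, if the wrist force passes 120 N, or if a joint passes its speed limit or range.

## Robot

A 7-joint arm with a two-finger parallel gripper is mounted at the origin on the work surface. World frame = base frame: x ahead of the robot, y to its left, z up, the work surface at z = 0. Lengths are in m, angles in rad, forces in N, time in s.
With the tool pointing down it reaches from about 0.4 to 0.875 m from the base axis. Payload 19.3 kg.
Tool frame: the origin (TCP) lies at the very end of the fingers, on their centre line; the grasp point (between the pads) lies 19 mm behind it; z points along the fingers, y is the direction in which the jaws open and shut (so a half turn about z gives the same grasp; the last joint's range is limited). The gripper opens to 85 mm and grips with 20 to 120 N. Pads are 22 mm wide; open, the fingers measure 114 mm over their backs; the gripper's body (76 mm by 85 mm) begins 54 mm behind the grasp point. The pads swing forward as they close: fully open they stand 13 mm farther back than shut.
Start: joints at [-1.185, 0.521, -0.036, 1.599, 0.021, 1.021, -0.113], TCP at [0.275, 0.561, 0.231] pointing down, gripper open.
Joint ranges: [-2.91, 2.91], [-0.3, 2.13], [-1.5, 1.42], [0.17, 2.43], [-1.26, 4.41], [0.16, 1.93], [-2.52, 2.52]. Speed limits (rad/s): [1.89, 1.89, 2.39, 2.39, 3.01, 3.01, 3.01].

## Interface

Orientations are given as [roll, pitch, yaw] about the fixed x, y, z axes, in that order (R = Rz(yaw) Ry(pitch) Rx(roll)).
In Python, from workcell import bot gives the robot as it stands.
- The arm moves only by the tool carry_out, never from a script. Its argument "targets" is a list of rows, each a list of 7 numbers: the shift along the tool's x, y, z in mm, then the turn, a rotation vector about the tool's x, y, z in units of 6 degrees (1.0 is 6 degrees), then the closure in counts, from 0 (fully open) to 255 (shut). A call has 1 to 5 rows; each row shifts and turns the commanded pose from where the row before left it, along the tool's axes as they then stand; what a row does not reach is not made up. A row lasts 1/12 s, in which the tool goes at most 41.7 mm and 7.16 degrees, less where a joint would pass 70% of its speed; a pose out of reach is approached as far as the arm can. A call is refused whole if a number of a shift passes 41.7 or a number of a turn 1, either way. A call with a gripper value outside its range is refused whole. The fingers move at their own pace and stop on an object; "force" is the grip in N (left out, the last holds). Time passes only in rows, so rows that do not move let the fingers close. It gives the time, the measured TCP pose, the force and the opening at its end, in the units of the state.
- bot.observe(): the state, without advancing time (a new reading comes with each control period).
- bot.grab_frame(name): name is "scene" or "top" or "wrist"; returns a dict with "color" (384x512x3 uint8, red, green, blue), "z_map" (384x512 float32, m along the optical axis (not along the pixel's ray), 0 where there is no reading), "K" (3x3 intrinsics, pixels), "k1" (the pictures are not rectified: a ray, as slopes to the right and down, at radius r is drawn at 1 + k1 r^2 times it, then the intrinsics apply), "cam_to_world" (4x4, takes a point from camera to world coordinates); the wrist camera has in their place "T_tool_cam" (4x4, takes a point from camera to tool coordinates, whose origin is the TCP and whose axes are the flange's). Camera axes: x right, y down, z forward; pixel columns grow to the right and rows downward; lengths in m; the calibration is good to about 2 mm. A picture is of the moment at which its call begins: read the wrist's pose just before it.
- bot.job_done(): hands the job in, once; it reports no verdict.
The state is a dict: "clock": time; "qpos": joint angles; "qd": joint speeds; "joint_efforts": joint torques, N m; "position": TCP position; "tool_rot": TCP orientation; "force": force on the tool from outside, world axes, zero at the start; "moment": the same for the moment, N m; "grip_width": finger opening in m.
Only numpy, scipy, OpenCV 4.12 (cv2) and the standard library are available. Lean on these libraries where they do the work, as an engineer would, in place of code of your own. Each camera call takes 0.05 s, during which the arm holds its last target. There are 200 camera calls.

## Working session

There is one attempt and no reset: what is moved stays moved. The work goes in short steps, Python scripts to look and compute and a tool call to move; the robot and the scene stay as the last step left them, time stands still between calls to the robot, and variables do not carry over. Pictures are saved under pics/ and viewed, about 8 in all and at most 12, crops included, and the job is handed in when it is done.

Besides the shell and the picture viewer there is one more tool, called after "Emit:" by a JSON object that holds its "op" and its "data", one argument or row to a line. carry_out: Moves the arm, as the interface text tells. Its arguments: {"type":"object","properties":{"targets":{"type":"array","items":{"type":"array","items":{"type":"number"}}},"force":{"type":"number"}},"required":["targets"]}

```bash
mkdir -p pics; ls; cat > h.py <<'E'
import numpy as np, cv2
from workcell import bot
from scipy.spatial.transform import Rotation as R
def grab(n,save=None):
    s=bot.observe(); f=bot.grab_frame(n)
    if n=="wrist":
        T=np.eye(4);T[:3,:3]=R.from_euler('xyz',s['tool_rot']).as_matrix();T[:3,3]=s['position']
        f['cam_to_world']=T@f['T_tool_cam']
    np.savez('last_%s.npz'%n,**f)
    if save: cv2.imwrite('pics/'+save,f['color'][:,:,::-1])
    return f
def load(n): return dict(np.load('last_%s.npz'%n))
def ray(f,u,v):
    K=f['K'];k=float(f['k1'])
    d=np.array([(u-K[0,2])/K[0,0],(v-K[1,2])/K[1,1]]);s=d.copy()
    for _ in range(20): s=d/(1+k*(s@s))
    return f['cam_to_world'][:3,:3]@np.r_[s,1],f['cam_to_world'][:3,3]
def at_z(f,u,v,z):
    d,o=ray(f,u,v);return o+d*(z-o[2])/d[2]
def cloud(f):
    K=f['K'];k=float(f['k1']);h,w=f['z_map'].shape
    u,v=np.meshgrid(np.arange(w),np.arange(h));d=np.stack([(u-K[0,2])/K[0,0],(v-K[1,2])/K[1,1]],-1);s=d.copy()
    for _ in range(20): s=d/(1+k*(s**2).sum(-1,keepdims=True))
    p=np.concatenate([s,np.ones((h,w,1))],-1)*f['z_map'][...,None]
    P=p@f['cam_to_world'][:3,:3].T+f['cam_to_world'][:3,3];P[f['z_map']==0]=np.nan;return P
def proj(f,p):
    c=np.linalg.inv(f['cam_to_world'])@np.r_[p,1];s=c[:2]/c[2];s=s*(1+float(f['k1'])*(s@s))
    return f['K'][0,0]*s[0]+f['K'][0,2],f['K'][1,1]*s[1]+f['K'][1,2]
E
python3 - <<'E'
from h import *
s=bot.observe();print(s)
a=grab('scene');b=grab('top')
im=np.hstack([a['color'],b['color']]);print(a['k1'],b['k1'])
cv2.imwrite('pics/a.png',cv2.resize(b['color'],(800,600),interpolation=2)[:,:,::-1]);cv2.imwrite('pics/b.png',cv2.resize(a['color'],(800,600))[:,:,::-1])
E
```

```text
pics
{'clock': 0.0, 'qpos': array([-1.18518591,  0.52201808, -0.03632917,  1.59998129,  0.02119468,
        1.02107123, -0.11279377]), 'qd': array([-1.14551484e-04,  2.32804046e-06, -8.91203357e-04,  5.69316788e-04,
       -2.35441954e-04, -4.22681558e-04, -1.03070572e-03]), 'joint_efforts': array([-1.97088055e-03, -9.27122211e+01,  1.97893001e+00, -3.69946682e+01,
        1.78202474e-02,  8.32996331e-03,  1.02536177e-05]), 'position': array([0.27500831, 0.56089107, 0.23073273]), 'tool_rot': array([-3.14050176e+00,  7.09557693e-05,  2.68577681e+00]), 'force': array([-0.53217267, -0.18246435,  0.74006548]), 'moment': array([ 0.04184446, -0.06126367,  0.04073614]), 'grip_width': 0.08561236096714032}
-0.002443833754200091 -0.05876587108979791
```

View pics/a.png

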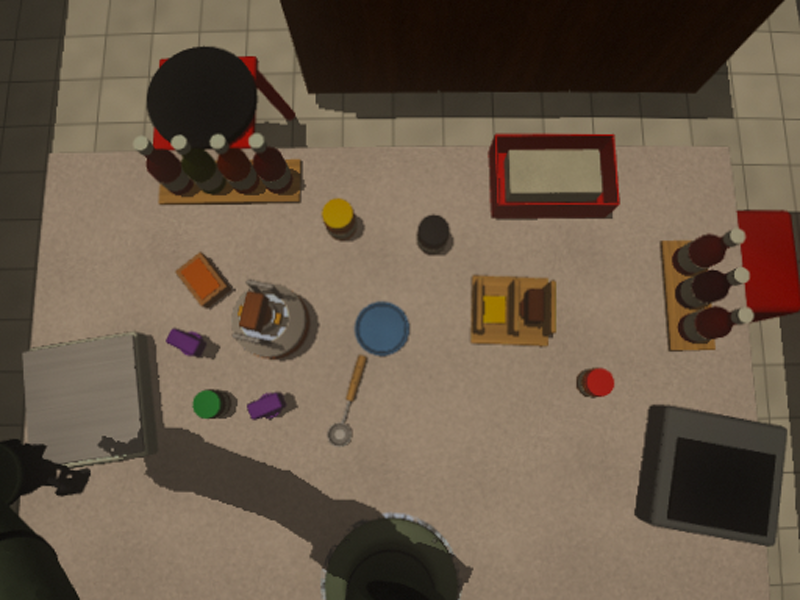

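View pics/b.png

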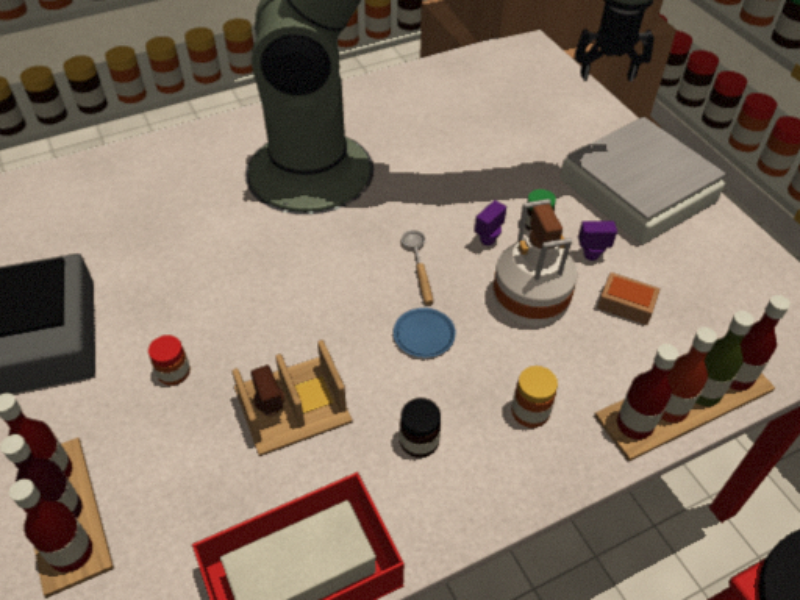

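The top view (800x600) shows the stopper handle at (255,312), dish at (382,328), rack at (513,310) with the yellow pad at (495,308) on its left (+y) bay; purple look-alikes are at (187,342) and (265,405). Next I measure these from the depth data.

```bash
python3 - <<'E'
from h import *
for n in ['top','scene']:
    f=load(n);P=cloud(f);c=f['color'].astype(int);hsv=cv2.cvtColor(f['color'],cv2.COLOR_RGB2HSV)
    u0,v0=(255*.64,312*.64) if n=='top' else (543*.64,225*.64)
    ctr=at_z(f,u0,v0,.221);print(n,'handle guess',ctr)
    near=np.hypot(P[...,0]-ctr[0],P[...,1]-ctr[1])<.1
    def rect(m,lab):
        p=P[m][:,:2].astype(np.float32)*1000
        if len(p)<5: print(lab,len(p));return
        print(lab,len(p),cv2.minAreaRect(p),'z',np.round(np.percentile(P[m][:,2],[5,50,95]),3))
    H,S,V=cv2.split(hsv)
    rect(near&(P[...,2]>.215)&(P[...,2]<.235)&(S>100),'handletop')
    rect(near&(P[...,2]>.185)&(S<90),'loops')
    def circ(m,lab):
        p=P[m];A=np.c_[2*p[:,:2],np.ones(len(p))]
        print(lab,len(p),'mean',p.mean(0).round(4),'bbox mid',((np.percentile(p,2,0)+np.percentile(p,98,0))/2).round(4),'size',np.ptp(p,axis=0).round(3))
    circ((H>95)&(H<118)&(S>90)&(P[...,2]<.04)&(P[...,2]>-.01),'dish')
    pad=(H>20)&(H<32)&(S>190)&(P[...,2]<.03)&(P[...,2]>0)
    rect(pad,'pad')
    g=at_z(f,*((513*.64,310*.64) if n=='top' else (295*.64,395*.64)),.04)
    nr=np.hypot(P[...,0]-g[0],P[...,1]-g[1])<.14
    rect(nr&(P[...,2]>.079)&(P[...,2]<.092)&(S>60)&(V>100),'walls')
    rect(near&(P[...,2]>.06)&(P[...,2]<.09)&(S<90),'crockbody')
E
```

```text
top handle guess [0.53880736 0.23791184 0.221     ]
handletop 277 ((542.5767211914062, 245.32154846191406), (34.80256652832031, 66.93419647216797), 76.331787109375) z [0.217 0.222 0.225]
loops 160 ((543.9103393554688, 245.9666748046875), (56.03602600097656, 109.57866668701172), 77.5551986694336) z [0.191 0.21  0.214]
dish 651 mean [0.532  0.016  0.0071] bbox mid [0.532  0.0148 0.007 ] size [0.102 0.102 0.016]
pad 242 ((571.112548828125, -227.93650817871094), (48.84747314453125, 60.13439178466797), 87.9898910522461) z [0.01  0.014 0.018]
walls 276 ((568.33251953125, -261.66766357421875), (162.87327575683594, 104.43782806396484), 87.14542388916016) z [0.082 0.086 0.089]
crockbody 118 ((540.6072387695312, 244.76791381835938), (142.2357635498047, 151.4609832763672), 9.334569931030273) z [0.076 0.087 0.09 ]
scene handle guess [0.55727139 0.22796085 0.221     ]
handletop 233 ((545.1738891601562, 243.79164123535156), (35.1658935546875, 68.31773376464844), 77.84561157226562) z [0.216 0.223 0.226]
loops 192 ((543.969970703125, 244.16094970703125), (52.50980758666992, 114.92476654052734), 77.96715545654297) z [0.188 0.209 0.215]
dish 908 mean [0.5311 0.0166 0.0083] bbox mid [0.5317 0.017  0.0087] size [0.113 0.112 0.017]
pad 3
walls 455 ((569.2689819335938, -262.7203369140625), (164.0113525390625, 109.60265350341797), 87.37051391601562) z [0.082 0.086 0.09 ]
crockbody 311 ((562.83642578125, 226.2666015625), (151.5907440185547, 101.25780487060547), 46.8764533996582) z [0.068 0.081 0.089]
```

Emit:
{"op": "carry_out", "data": {
  "targets": [
    [-32,-14,-8,0,0,0,0],
    [-32,-14,-8,0,0,0,0],
    [-32,-14,-8,0,0,0,0],
    [-32,-14,-8,0,0,0,0],
    [-32,-14,-8,0,0,0,0]
  ]
}}

```text
clock: 0.52
position: [0.3887, 0.4263, 0.2714]
tool_rot: [-3.141, -0.0, 2.686]
force: [1.1, -0.6, 0.6]
grip_width: 0.0854
```

Emit:
{"op": "carry_out", "data": {
  "targets": [
    [-32,-14,-8,0,0,0,0],
    [-32,-14,-8,0,0,0,0],
    [-32,-14,-8,0,0,0,0],
    [-32,-14,-8,0,0,0,0],
    [-32,-14,-8,0,0,0,0]
  ]
}}

```text
clock: 0.93
position: [0.5016, 0.293, 0.3116]
tool_rot: [-3.141, -0.0, 2.686]
force: [0.1, 0.6, 0.2]
grip_width: 0.0854
```

Emit:
{"op": "carry_out", "data": {
  "targets": [
    [-31,-13,-8,0,0,0,0],
    [-30,-13,-8,0,0,-0.6,0],
    [0,0,0,0,0,-0.8,0],
    [0,0,0,0,0,-0.87,0],
    [0,0,0,0,0,0,0]
  ]
}}

```text
clock: 1.35
position: [0.5443, 0.2439, 0.327]
tool_rot: [-3.141, -0.0, 2.927]
force: [-0.3, 0.1, -0.1]
grip_width: 0.085
```

```bash
cat >> h.py <<'E'
def delta(pos,yaw=None,roll=np.pi,pitch=0):
    "shift (mm) in tool axes and turn (units of 6 deg) from the measured pose to the target"
    s=bot.observe();M=R.from_euler('xyz',s['tool_rot'])
    d=M.inv().apply(np.array(pos)-s['position'])*1000
    t=(M.inv()*R.from_euler('xyz',[roll,pitch,yaw])).as_rotvec()*180/np.pi/6
    print('t',round(s['clock'],2),'pos',s['position'].round(4),'rot',s['tool_rot'].round(4),'F',s['force'].round(1),'M',s['moment'].round(2),'w',round(s['grip_width'],4),'\n shift',d.round(1),'turn',t.round(3))
E
python3 - <<'E'
from h import *
delta([.544,.2445,.181],2.923)
f=grab('wrist','w1.png')
cv2.imwrite('pics/w1.png',cv2.resize(f['color'],(800,600))[:,:,::-1])
P=cloud(f);S=cv2.cvtColor(f['color'],cv2.COLOR_RGB2HSV)[...,1]
n=np.hypot(P[...,0]-.544,P[...,1]-.2445)<.1
for lab,m in (('handle',n&(P[...,2]>.215)&(P[...,2]<.235)&(S>100)),('loops',n&(P[...,2]>.18)&(S<90)&(P[...,2]<.22))):
    if m.sum()>5: print(lab,m.sum(),cv2.minAreaRect(P[m][:,:2].astype(np.float32)*1000),np.median(P[m][:,2]))
E
```

```text
t 1.35 pos [0.5443 0.2439 0.327 ] rot [-3.1414e+00 -5.0000e-04  2.9272e+00] F [-0.3  0.1 -0.1] M [0.05 0.02 0.01] w 0.085 
 shift [  0.4   0.6 146. ] turn [-0.002 -0.005  0.04 ]
handle 3027 ((542.4767456054688, 246.4056854248047), (33.54682922363281, 65.96097564697266), 77.1277084350586) 0.21977244925579204
loops 1670 ((543.0626831054688, 245.91787719726562), (53.61919021606445, 110.37055206298828), 77.70222473144531) 0.207877858540142
```

View pics/w1.png

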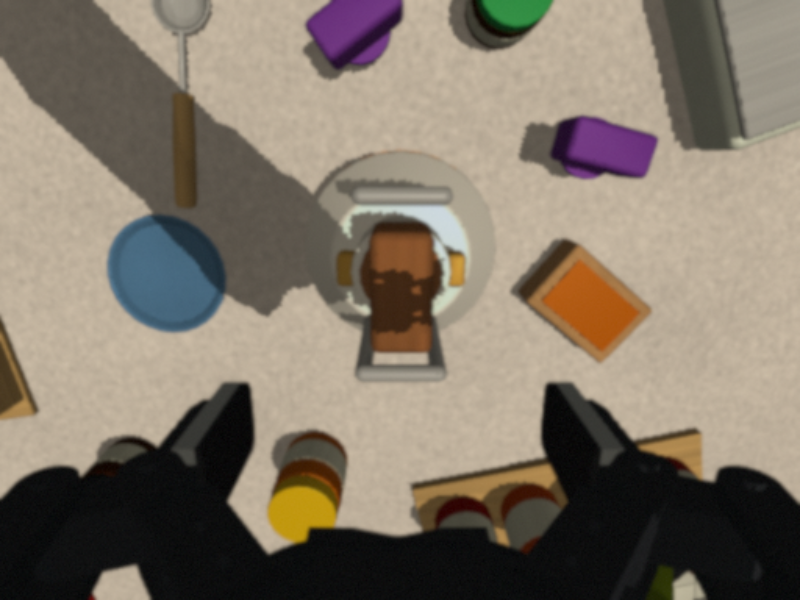

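The wrist view shows the handle centred between the fingers, with the brass catches at (345,268) and (457,268) on the jaw axis and clear space beside the broad faces. I'll descend and grip.

Emit:
{"op": "carry_out", "data": {
  "targets": [
    [1.6,1.3,36,0,0,0.06,0],
    [0,0,36,0,0,0,0],
    [0,0,36,0,0,0,0],
    [0,0,24,0,0,0,0],
    [0,0,12,0,0,0,0]
  ]
}}

```text
clock: 1.82
position: [0.5413, 0.2457, 0.1801]
tool_rot: [-3.139, -0.003, 2.915]
force: [0.4, 0.3, -0.7]
grip_width: 0.0854
```

Emit:
{"op": "carry_out", "data": {
  "targets": [
    [0,0,2,0,0,0,0],
    [0,0,0,0,0,0,80],
    [0,0,0,0,0,0,110],
    [0,0,0,0,0,0,140],
    [0,0,0,0,0,0,170]
  ],
  "force": 50
}}

```text
clock: 2.23
position: [0.5434, 0.2463, 0.1827]
tool_rot: [3.14, 0.002, 2.917]
force: [0.1, 0.2, -0.1]
grip_width: 0.0385
```

Emit:
{"op": "carry_out", "data": {
  "targets": [
    [0,0,0,0,0,0,200],
    [0,0,0,0,0,0,255],
    [0,0,0,0,0,0,255],
    [0,0,0,0,0,0,255],
    [0,0,0,0,0,0,255]
  ],
  "force": 50
}}

```text
clock: 2.65
position: [0.5434, 0.2463, 0.1826]
tool_rot: [3.14, 0.001, 2.917]
force: [-1.5, -0.2, 8.2]
grip_width: 0.0335
```

Emit:
{"op": "carry_out", "data": {
  "targets": [
    [0,0,0,0,0,0,255],
    [0,0,0,0,0,0,255],
    [0,0.63,-0.9,0.333,0,0,255],
    [0,0.63,-0.9,0.333,0,0,255],
    [0,0,0,0,0,0,255]
  ],
  "force": 110
}}

```text
clock: 3.07
position: [0.5438, 0.2488, 0.1842]
tool_rot: [-3.072, 0.002, 2.919]
force: [-0.5, 1.3, 9.7]
grip_width: 0.0327
```

```bash
python3 - <<'E'
from h import *
delta([.543,.2455,.181],2.920)
E
```

```text
t 3.07 pos [0.5438 0.2488 0.1842] rot [-3.0719e+00  1.8000e-03  2.9186e+00] F [-0.5  1.3  9.7] M [ 0.59 -0.09  0.01] w 0.0327 
 shift [ 0.1 -3.2  3.5] turn [-0.666  0.016 -0.014]
```

Emit:
{"op": "carry_out", "data": {
  "targets": [
    [0,0.63,-0.9,0.333,0,0,255],
    [0,0.63,-0.9,0.333,0,0,255],
    [0,0.63,-0.9,0.333,0,0,255],
    [0,0.63,-0.9,0.333,0,0,255],
    [0,0,0,0,0,0,255]
  ]
}}

```text
clock: 3.48
position: [0.5443, 0.2531, 0.1871]
tool_rot: [-2.934, 0.001, 2.92]
force: [0.5, 9.1, 6.9]
grip_width: 0.0331
```

```bash
python3 - <<'E'
from h import *
delta([.543,.2455,.181],2.920)
E
```

```text
t 3.48 pos [0.5443 0.2531 0.1871] rot [-2.9342e+00  1.4000e-03  2.9198e+00] F [0.5 9.1 6.9] M [ 2.49 -0.09 -0.12] w 0.0331 
 shift [-0.4 -6.2  7.6] turn [-1.98   0.013 -0.004]
```

Emit:
{"op": "carry_out", "data": {
  "targets": [
    [0,0.63,-0.9,0.333,0,0,255],
    [0,0.63,-0.9,0.333,0,0,255],
    [0,0,0,0,0,0,255]
  ]
}}

```text
clock: 3.73
position: [0.5446, 0.255, 0.1885]
tool_rot: [-2.865, 0.001, 2.92]
force: [0.5, 10.4, 8.1]
grip_width: 0.0325
```

```bash
python3 - <<'E'
from h import *
delta([.543,.2455,.181],2.920)
f=grab('scene');c=f['color'][90:230,270:430];cv2.imwrite('pics/s2.png',cv2.resize(c,None,fx=4,fy=4,interpolation=2)[:,:,::-1])
P=cloud(f);n=np.hypot(P[...,0]-.544,P[...,1]-.2455)<.1
np.save('x.npy',P)
hsv=cv2.cvtColor(f['color'],cv2.COLOR_RGB2HSV)
E
```

```text
t 3.73 pos [0.5446 0.255  0.1885] rot [-2.8653e+00  1.3000e-03  2.9201e+00] F [ 0.5 10.4  8.1] M [ 2.74 -0.02 -0.15] w 0.0325 
 shift [-0.5 -7.2  9.9] turn [-2.639  0.012 -0.   ]
```

View pics/s2.png

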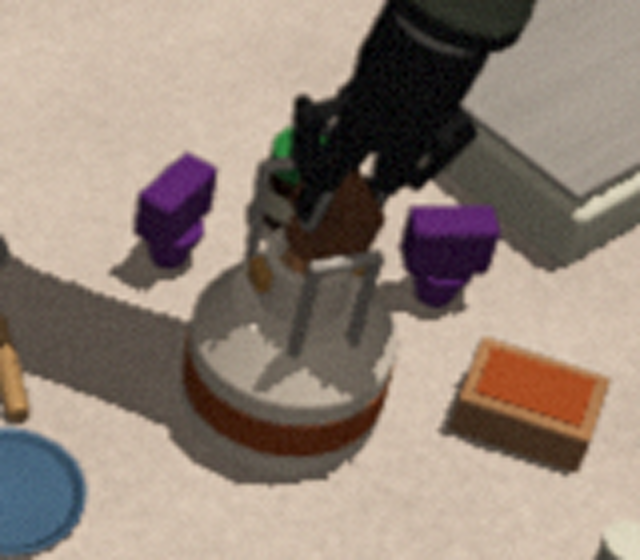

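```bash
python3 - <<'E'
from h import *
f=load('scene');b=cv2.resize(cv2.imread('pics/b.png'),(512,384))[:,:,::-1]
for n,c in(('old',b),('new',f['color'])):
    h=cv2.cvtColor(np.ascontiguousarray(c),cv2.COLOR_RGB2HSV)[160:210,310:375]
    m=(h[...,1]>150)&(h[...,0]<14)&(h[...,2]>50);y,x=np.nonzero(m);print(n,len(x),x.mean()+310,y.mean()+160,x.min()+310,x.max()+310,y.max()+160)
P=cloud(f);n=np.hypot(P[...,0]-.544,P[...,1]-.2455)<.1
hsv=cv2.cvtColor(f['color'],cv2.COLOR_RGB2HSV)
# body: shoulder plane ring at z 85..122: fit
m=n&(P[...,2]>.07)&(P[...,2]<.13);m[:145]=0
x,y,z=P[m].T-np.array([[.543],[.2455],[0]]);r=np.hypot(x,y)
k=(r>.052)&(r<.074)
A=np.c_[x,y,np.ones_like(x)][k];exp=.122-(r[k]-.05)*37/26
print('residual tilt',np.linalg.lstsq(A,z[k]-exp,rcond=None)[0],k.sum())
E
```

```text
old 320 338.496875 196.2 316 364 203
new 333 338.1801801801802 195.93093093093094 316 365 203
residual tilt [-0.04310373  0.01632084  0.00176875] 852
```

The crock's band has not moved (centroid within 0.4 px), so the crock stands while the stopper is tilted 0.28 rad. Now raise it while tilting back.

Emit:
{"op": "carry_out", "data": {
  "targets": [
    [0,-0.6,-2,0,0,0,255],
    [0,-1.8,-2.2,-0.333,0,0,255],
    [0,-1.8,-2.2,-0.333,0,0,255],
    [0,0,0,0,0,0,255]
  ]
}}

```text
clock: 4.12
position: [0.5441, 0.2493, 0.196]
tool_rot: [-2.936, 0.001, 2.916]
force: [2.2, 2.0, 2.1]
grip_width: 0.0325
```

```bash
python3 - <<'E'
from h import *
delta([.543,.2455,.206],2.920)
E
```

```text
t 4.12 pos [0.5441 0.2493 0.196 ] rot [-2.9364e+00  1.0000e-03  2.9161e+00] F [2.2 2.  2.1] M [ 0.63 -0.29  0.02] w 0.0325 
 shift [ 0.2 -5.9 -9. ] turn [-1.96   0.005 -0.038]
```

Emit:
{"op": "carry_out", "data": {
  "targets": [
    [0,-1.4,-2,-0.39,0,0,255],
    [0,-1.4,-2,-0.39,0,0,255],
    [0,-1.2,-2,-0.39,0,0,255],
    [0,-1,-2,-0.39,0,0,255],
    [0,-0.9,-2,-0.4,0,0,255]
  ]
}}

```text
clock: 4.53
position: [0.5426, 0.2449, 0.2062]
tool_rot: [-3.139, 0.0, 2.917]
force: [0.8, 0.7, -1.2]
grip_width: 0.0333
```

Emit:
{"op": "carry_out", "data": {
  "targets": [
    [0,0,-3,0,0,0,255],
    [0,0,-3,0,0,0,255],
    [0,0,0,0,0,0,255]
  ]
}}

```text
clock: 4.78
position: [0.5428, 0.2455, 0.2125]
tool_rot: [-3.137, 0.0, 2.918]
force: [0.7, 0.4, -2.0]
grip_width: 0.0329
```

```bash
python3 - <<'E'
from h import *
delta([.543,.2455,.30],2.920)
E
```

```text
t 4.78 pos [0.5428 0.2455 0.2125] rot [-3.1368e+00  4.0000e-04  2.9176e+00] F [ 0.7  0.4 -2. ] M [-0.01 -0.   -0.02] w 0.0329 
 shift [ -0.2  -0.3 -87.5] turn [-0.046  0.004 -0.023]
```

Emit:
{"op": "carry_out", "data": {
  "targets": [
    [0,0,-6,0,0,0,255],
    [0,0,-14,0,0,0,255],
    [0,0,-20,0,0,0,255],
    [0,0,-20,0,0,0,255],
    [0,0,-10,0,0,0,255]
  ],
  "force": 70
}}

```text
clock: 5.2
position: [0.5431, 0.2461, 0.2841]
tool_rot: [-3.138, 0.002, 2.918]
force: [0.3, -0.4, -1.9]
grip_width: 0.0332
```

Emit:
{"op": "carry_out", "data": {
  "targets": [
    [-3,-14,0,0,0,0,255],
    [-5,-28,0,0,0,0,255],
    [-5,-28,0,0,0,0,255],
    [-5,-28,0,0,0,0,255],
    [-5,-28,0,0,0,0,255]
  ]
}}

```text
clock: 5.62
position: [0.5365, 0.1157, 0.2817]
tool_rot: [-3.137, -0.001, 2.918]
force: [0.5, 0.4, -1.9]
grip_width: 0.0328
```

Emit:
{"op": "carry_out", "data": {
  "targets": [
    [-5,-28,0,0,0,0,255],
    [-5,-28,0,0,0,0,255],
    [-4,-28,0,0,0,0,255],
    [-3,-16,0,0,0,0,255],
    [0,0,0,0,0,0,255]
  ]
}}

```text
clock: 6.03
position: [0.5308, 0.0118, 0.2823]
tool_rot: [-3.136, -0.0, 2.913]
force: [-0.1, -0.3, -2.4]
grip_width: 0.0329
```

```bash
python3 - <<'E'
from h import *
delta([.532,.016,.27],2.92);print(bot.observe()['qpos'].round(2))
f=grab('top');g=grab('scene')
for n in('top','scene'):
    f=load(n);P=cloud(f);h=cv2.cvtColor(f['color'],cv2.COLOR_RGB2HSV)
    m=(h[...,0]>95)&(h[...,0]<118)&(h[...,1]>90)&(P[...,2]<.04)&(P[...,2]>-.01);p=P[m]
    print('dish',m.sum(),((np.percentile(p,2,0)+np.percentile(p,98,0))/2).round(4),np.ptp(p,axis=0).round(3))
    k=(np.hypot(P[...,0]-.543,P[...,1]-.2455)<.1)&(P[...,2]>.19)&(h[...,2]>80)
    if k.sum()>5: print('loops',cv2.minAreaRect(P[k][:,:2].astype(np.float32)*1000))
a=load('scene')['color'][60:240,230:430];b=load('wrist')
cv2.imwrite('pics/s3.png',cv2.resize(a,(666,600),interpolation=2)[:,:,::-1])
E
```

```text
t 6.03 pos [0.5308 0.0118 0.2823] rot [-3.1355e+00 -4.0000e-04  2.9126e+00] F [-0.1 -0.3 -2.4] M [-0.01 -0.07 -0.01] w 0.0329 
 shift [-0.2  4.5 12.3] turn [-0.058 -0.004 -0.07 ]
[-0.22  0.32  0.11  1.79 -0.03  1.04  1.24]Traceback (most recent call last):
  File "<stdin>", line 7, in <module>
    return _quantile_unchecked(
        a, q, axis, out, overwrite_input, method, keepdims, weights)
    return _ureduce(a,
                    func=_quantile_ureduce_func,
    ...<5 lines>...
                    overwrite_input=overwrite_input,
                    method=method)
    r = func(a, **kwargs)
    result = _quantile(arr,
                       quantiles=q,
    ...<2 lines>...
                       out=out,
                       weights=wgt)
    slices_having_nans = np.isnan(arr[-1, ...])
                                  ~~~^^^^^^^^^
IndexError: index -1 is out of bounds for axis 0 with size 0
```

```bash
python3 - <<'E'
from h import *
f=load('scene');P=cloud(f);h=cv2.cvtColor(f['color'],cv2.COLOR_RGB2HSV)
m=(h[...,0]>95)&(h[...,0]<118)&(h[...,1]>90)&(P[...,2]<.04)&(P[...,2]>-.01);p=P[m]
print('dish',m.sum(),((np.percentile(p,2,0)+np.percentile(p,98,0))/2).round(4),np.ptp(p,axis=0).round(3))
a=f['color'][60:240,230:430]
cv2.imwrite('pics/s3.png',cv2.resize(a,(666,600),interpolation=2)[:,:,::-1])
for n in('top','scene'):
    f=load(n);P=cloud(f);h=cv2.cvtColor(f['color'],cv2.COLOR_RGB2HSV)
    k=(np.hypot(P[...,0]-.543,P[...,1]-.2455)<.1)&(P[...,2]>.19)
    if k.sum()>5: print('loops',k.sum(),cv2.minAreaRect(P[k][:,:2].astype(np.float32)*1000))
E
```

```text
dish 898 [0.5309 0.0173 0.0083] [0.114 0.111 0.019]
loops 139 ((543.4913330078125, 244.13931274414062), (52.30691909790039, 109.19388580322266), 77.15521240234375)
loops 186 ((544.3129272460938, 244.84332275390625), (54.31433868408203, 113.1722412109375), 76.4984130859375)
```

View pics/s3.png

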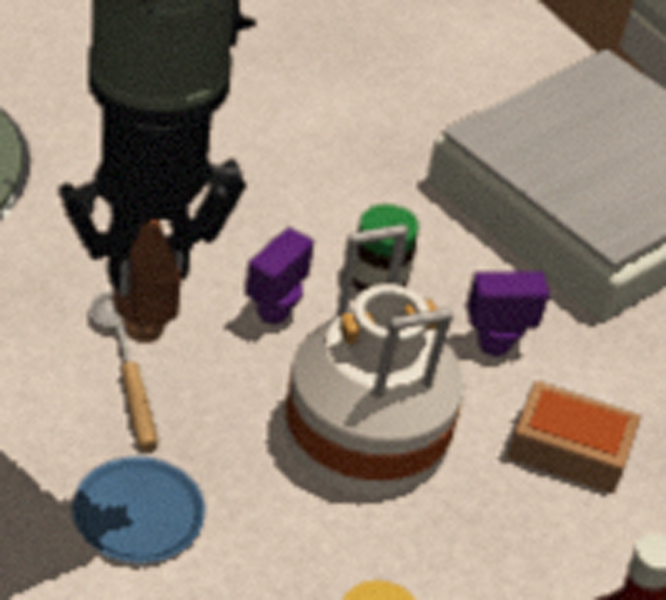

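The scene view shows the crock in place with its mouth open at (390,310) and the stopper held upright above the dish side. Lowering over the dish (centre about 0.531, 0.017).

Emit:
{"op": "carry_out", "data": {
  "targets": [
    [0.7,5,20,-0.05,0,-0.05,255],
    [0,0,34,0,0,0,255],
    [0,0,34,0,0,0,255],
    [0,0,34,0,0,0,255],
    [0,0,34,0,0,0,255]
  ]
}}

```text
clock: 6.55
position: [0.5315, 0.0225, 0.125]
tool_rot: [3.14, -0.0, 2.924]
force: [0.8, 0.3, -2.1]
grip_width: 0.0325
```

Emit:
{"op": "carry_out", "data": {
  "targets": [
    [0,0,30,0,0,0,255],
    [0,0,20,0,0,0,255],
    [0,0,8,0,0,0,255],
    [0,0,4,0,0,0,255],
    [0,0,0,0,0,0,255]
  ]
}}

```text
clock: 6.97
position: [0.5319, 0.0218, 0.0646]
tool_rot: [3.14, -0.0, 2.923]
force: [0.1, -0.1, -1.5]
grip_width: 0.0328
```

```bash
python3 - <<'E'
from h import *
delta([.5312,.0168,.0536],2.92)
f=grab('scene')
a=f['color'][120:240,200:320]
cv2.imwrite('pics/s4.png',cv2.resize(a,(600,600),interpolation=2)[:,:,::-1])
E
```

```text
t 6.97 pos [0.5319 0.0218 0.0646] rot [ 3.1404e+00 -5.0000e-04  2.9232e+00] F [ 0.1 -0.1 -1.5] M [-0.03  0.02  0.01] w 0.0328 
 shift [-0.4 -5.  11. ] turn [ 0.011 -0.005  0.031]
```

View pics/s4.png

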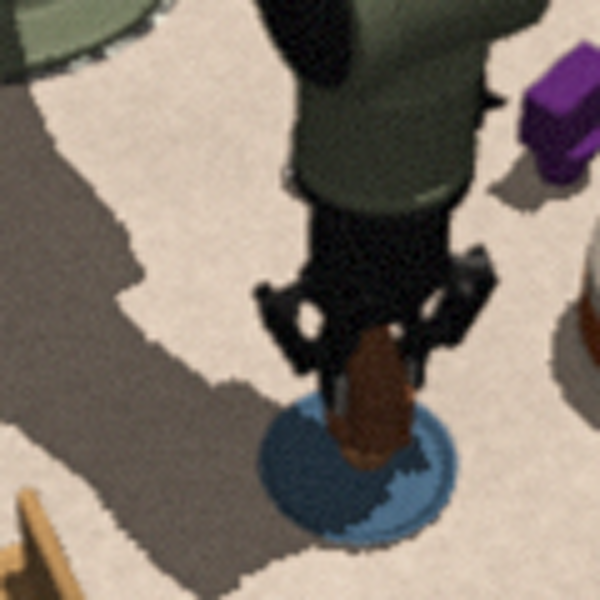

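Stopper is over the dish floor, upright; shift 5 mm and lower to contact.

Emit:
{"op": "carry_out", "data": {
  "targets": [
    [0,-4.5,2,0,0,0,255],
    [0,0,3,0,0,0,255],
    [0,0,2,0,0,0,255],
    [0,0,0,0,0,0,255]
  ],
  "force": 40
}}

```text
clock: 7.35
position: [0.5309, 0.0168, 0.0577]
tool_rot: [3.14, 0.0, 2.922]
force: [-0.6, 0.3, -2.3]
grip_width: 0.0327
```

Emit:
{"op": "carry_out", "data": {
  "targets": [
    [0,0,1,0,0,0,255],
    [0,0,1,0,0,0,255],
    [0,0,1,0,0,0,255],
    [0,0,0,0,0,0,255]
  ],
  "force": 40
}}

```text
clock: 7.68
position: [0.5308, 0.0169, 0.0545]
tool_rot: [3.14, -0.0, 2.923]
force: [-0.5, 0.2, -1.7]
grip_width: 0.0329
```

Emit:
{"op": "carry_out", "data": {
  "targets": [
    [0,0,0.7,0,0,0,255],
    [0,0,0.7,0,0,0,255],
    [0,0,0,0,0,0,255]
  ]
}}

```text
clock: 7.93
position: [0.531, 0.0169, 0.0537]
tool_rot: [3.14, 0.0, 2.922]
force: [-1.9, -1.0, 10.0]
grip_width: 0.0331
```

Emit:
{"op": "carry_out", "data": {
  "targets": [
    [0,0,0.7,0,0,0,255],
    [0,0,0,0,0,0,255]
  ]
}}

```text
clock: 8.1
position: [0.5311, 0.0168, 0.0537]
tool_rot: [3.14, 0.001, 2.922]
force: [-6.6, 0.5, 26.1]
grip_width: 0.0329
```

Emit:
{"op": "carry_out", "data": {
  "targets": [
    [0,0,-1,0,0,0,255],
    [0,0,0,0,0,0,150],
    [0,0,0,0,0,0,130],
    [0,0,0,0,0,0,110],
    [0,0,0,0,0,0,80]
  ],
  "force": 20
}}

```text
clock: 8.52
position: [0.5309, 0.0169, 0.0535]
tool_rot: [3.14, -0.0, 2.922]
force: [-0.4, -0.1, 0.9]
grip_width: 0.058
```

Emit:
{"op": "carry_out", "data": {
  "targets": [
    [0,0,0,0,0,0,40],
    [0,0,0,0,0,0,0],
    [0,0,0,0,0,0,0],
    [0,0,-10,0,0,0,0],
    [0,0,-20,0,0,0,0]
  ]
}}

```text
clock: 8.93
position: [0.5298, 0.0167, 0.0828]
tool_rot: [3.141, -0.003, 2.923]
force: [-0.2, -0.4, 0.1]
grip_width: 0.0855
```

Emit:
{"op": "carry_out", "data": {
  "targets": [
    [0,0,-35,0,0,0,0],
    [0,0,-35,0,0,0,0],
    [0,0,-35,0,0,1,0],
    [0,0,-20,0,0,1,0],
    [0,0,0,0,0,1,0]
  ]
}}

```text
clock: 9.35
position: [0.5326, 0.0167, 0.2137]
tool_rot: [3.136, 0.005, 2.603]
force: [-0.1, -0.1, 0.5]
grip_width: 0.0857
```

Emit:
{"op": "carry_out", "data": {
  "targets": [
    [0,0,0,0,0,1,0],
    [0,0,0,0,0,1,0],
    [0,0,0,0,0,1,0],
    [0,0,0,0,0,1,0],
    [0,0,0,0,0,1,0]
  ]
}}

```text
clock: 9.77
position: [0.5307, 0.0167, 0.2093]
tool_rot: [3.14, -0.001, 2.079]
force: [-0.9, -0.4, 1.1]
grip_width: 0.0856
```

Emit:
{"op": "carry_out", "data": {
  "targets": [
    [0,0,0,0,0,1,0],
    [0,0,0,0,0,1,0],
    [0,0,0,0,0,1,0],
    [0,0,0,0,0,1,0],
    [0,0,0,0,0,1,0]
  ]
}}

```text
clock: 10.18
position: [0.5307, 0.0168, 0.2093]
tool_rot: [3.141, -0.002, 1.556]
force: [0.3, -0.2, 0.7]
grip_width: 0.0854
```

Emit:
{"op": "carry_out", "data": {
  "targets": [
    [0,0,0,0,0,1,0],
    [0,0,0,0,0,1,0],
    [0,0,0,0,0,0,0],
    [0,0,0,0,0,0,0]
  ]
}}

```text
clock: 10.52
position: [0.5308, 0.0169, 0.209]
tool_rot: [3.141, -0.002, 1.355]
force: [-0.7, -0.1, -0.3]
grip_width: 0.0855
```

```bash
python3 - <<'E'
from h import *
delta([.531,.0168,.048],2.92-np.pi/2)
f=grab('wrist')
cv2.imwrite('pics/w5.png',cv2.resize(f['color'],(800,600))[:,:,::-1])
P=cloud(f);h=cv2.cvtColor(f['color'],cv2.COLOR_RGB2HSV)
n=np.hypot(P[...,0]-.531,P[...,1]-.017)<.06
m=n&(P[...,2]>.08)&(P[...,2]<.105)
print(m.sum(),cv2.minAreaRect(P[m][:,:2].astype(np.float32)*1000),np.percentile(P[m][:,2],[5,50,95]))
p=P[m];print('slope',np.linalg.lstsq(np.c_[p[:,:2]-p[:,:2].mean(0),np.ones(len(p))],p[:,2],rcond=None)[0])
E
```

```text
t 10.52 pos [0.5308 0.0169 0.209 ] rot [ 3.1415e+00 -1.5000e-03  1.3552e+00] F [-0.7 -0.1 -0.3] M [ 0.02 -0.01  0.02] w 0.0855 
 shift [ -0.3   0.2 161. ] turn [ 0.001 -0.014  0.057]
2984 ((531.9271240234375, 17.284992218017578), (33.434600830078125, 67.91262817382812), 77.2499008178711) [0.08647533 0.09062419 0.09193932]
slope [-0.01365312 -0.06983906  0.09020605]
```

View pics/w5.png

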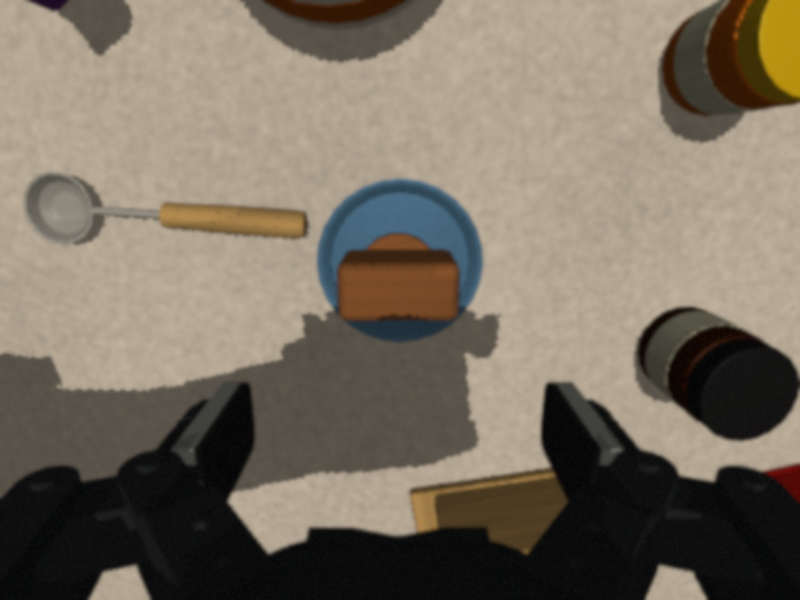

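The wrist view shows the stopper standing upright in the dish (handle spans (340–458, 255–320)), ends free and jaws aligned with its length. I'll go down and grip the ends.

Emit:
{"op": "carry_out", "data": {
  "targets": [
    [0.6,1,30,0,0,0.05,0],
    [0,0,40,0,0,0,0],
    [0,0,40,0,0,0,0],
    [0,0,30,0,0,0,0],
    [0,0,16,0,0,0,0]
  ]
}}

```text
clock: 10.98
position: [0.5304, 0.0172, 0.0494]
tool_rot: [-3.138, -0.001, 1.35]
force: [-0.7, -0.0, -1.0]
grip_width: 0.0851
```

Emit:
{"op": "carry_out", "data": {
  "targets": [
    [0,0,6,0,0,0,0],
    [0,0,0,0,0,0,20],
    [0,0,0,0,0,0,40],
    [0,0,0,0,0,0,60],
    [0,0,0,0,0,0,80]
  ],
  "force": 30
}}

```text
clock: 11.4
position: [0.5327, 0.0174, 0.0479]
tool_rot: [3.14, -0.002, 1.347]
force: [-1.8, -0.0, 7.1]
grip_width: 0.0678
```

Emit:
{"op": "carry_out", "data": {
  "targets": [
    [0,0,0,0,0,0,255],
    [0,0,0,0,0,0,255],
    [0,0,0,0,0,0,255],
    [0,0,0,0,0,0,255],
    [0,0,0,0,0,0,255]
  ],
  "force": 60
}}

```text
clock: 11.82
position: [0.5327, 0.0174, 0.048]
tool_rot: [3.14, -0.002, 1.347]
force: [-2.7, -0.0, 11.9]
grip_width: 0.0673
```

```bash
python3 - <<'E'
from h import *
delta([.531,.0168,.048],2.92-np.pi/2)
E
```

```text
t 11.82 pos [0.5327 0.0174 0.048 ] rot [ 3.1399e+00 -2.1000e-03  1.3468e+00] F [-2.7 -0.  11.9] M [-0.17  0.71  0.03] w 0.0673 
 shift [-0.9 -1.5 -0. ] turn [ 0.016 -0.02  -0.023]
```

Emit:
{"op": "carry_out", "data": {
  "targets": [
    [0,0,-10,0,0,0,255],
    [0,0,-30,0,0,0,255],
    [0,0,-40,0,0,0,255],
    [0,0,-40,0,0,0,255],
    [0,0,-32,0,0,0,255]
  ]
}}

```text
clock: 12.23
position: [0.5321, 0.0168, 0.2023]
tool_rot: [3.14, -0.002, 1.346]
force: [0.1, 1.4, -2.2]
grip_width: 0.0674
```

Emit:
{"op": "carry_out", "data": {
  "targets": [
    [-14,6,0,0,0,0,255],
    [-28,11,0,0,0,0,255],
    [-28,11,0,0,0,0,255],
    [-28,11,0,0,0,0,255],
    [-28,11,0,0,0,0,255]
  ]
}}

```text
clock: 12.65
position: [0.5527, -0.1181, 0.1997]
tool_rot: [3.14, -0.002, 1.347]
force: [1.4, 1.0, -0.9]
grip_width: 0.0674
```

Emit:
{"op": "carry_out", "data": {
  "targets": [
    [-28,11,0,0,0,0,255],
    [-28,11,0,0,0,0,255],
    [-28,11,0,0,0,0,255],
    [-17,8,0,0,0,-0.8,255],
    [0,0,0,0,0,-0.85,255]
  ]
}}

```text
clock: 13.07
position: [0.5698, -0.2292, 0.1995]
tool_rot: [3.14, 0.001, 1.518]
force: [-0.2, -0.0, -2.7]
grip_width: 0.0672
```

Emit:
{"op": "carry_out", "data": {
  "targets": [
    [0,0,0,0,0,0,255],
    [0,0,0,0,0,0,255]
  ]
}}

```text
clock: 13.23
position: [0.5701, -0.2242, 0.1991]
tool_rot: [3.141, -0.002, 1.517]
force: [0.1, 0.3, -2.0]
grip_width: 0.0672
```

```bash
python3 - <<'E'
from h import *
delta([.571,-.2245,.20],1.52)
f=grab('wrist');g=grab('scene')
a=cv2.resize(f['color'],(400,300));b=cv2.resize(g['color'][120:300,110:350],(400,300),interpolation=2)
cv2.imwrite('pics/w6.png',cv2.resize(np.hstack([a,b]),None,fx=1,fy=1)[:,:,::-1])
P=cloud(f);h=cv2.cvtColor(f['color'],cv2.COLOR_RGB2HSV)
n=np.hypot(P[...,0]-.57,P[...,1]+.26)<.13
w=n&(P[...,2]>.079)&(P[...,2]<.092)&(h[...,1]>60)
for lo,hi in((-.21,-.15),(-.28,-.25),(-.36,-.32)):
    k=w&(P[...,1]>lo)&(P[...,1]<hi)
    if k.sum()>20: print('wall',k.sum(),cv2.minAreaRect(P[k][:,:2].astype(np.float32)*1000),P[k].mean(0).round(4))
m=(h[...,0]>20)&(h[...,0]<32)&(h[...,1]>190)&(P[...,2]<.03)&n
if m.sum()>5: print('pad',m.sum(),cv2.minAreaRect(P[m][:,:2].astype(np.float32)*1000),np.median(P[m][:,2]))
m=(P[...,2]>.21)&(P[...,2]<.26)&(np.hypot(P[...,0]-.571,P[...,1]+.2245)<.06)
if m.sum()>5: print('handle',m.sum(),cv2.minAreaRect(P[m][:,:2].astype(np.float32)*1000),np.percentile(P[m][:,2],[5,50,95]))
E
```

```text
t 13.23 pos [ 0.5701 -0.2242  0.1991] rot [ 3.1408e+00 -1.6000e-03  1.5166e+00] F [ 0.1  0.3 -2. ] M [-0.    0.03 -0.01] w 0.0672 
 shift [-0.2  0.9 -0.9] turn [ 0.008 -0.015 -0.033]
wall 1889 ((573.3473510742188, -186.76817321777344), (12.113447189331055, 109.54537963867188), 87.48047637939453) [ 0.574  -0.1864  0.0832]
pad 2410 ((571.1969604492188, -229.24534606933594), (49.50900650024414, 59.287899017333984), 87.04013061523438) 0.011987795851072958
handle 26800 ((570.9510498046875, -224.19308471679688), (34.22635269165039, 117.83824157714844), 86.58123016357422) [0.21792183 0.24181475 0.25882673]
```

View pics/w6.png

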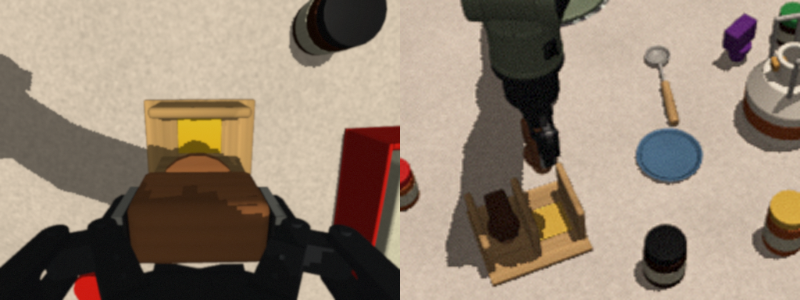

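The view shows the handle lined up lengthwise with the bay, pad visible below; measured wall gives the bay centre (0.5713, −0.2247). Lowering.

Emit:
{"op": "carry_out", "data": {
  "targets": [
    [-0.5,1.2,20,0,0,-0.06,255],
    [0,0,25,0,0,0,255],
    [0,0,25,0,0,0,255],
    [0,0,25,0,0,0,255],
    [0,0,0,0,0,0,255]
  ]
}}

```text
clock: 13.75
position: [0.5695, -0.2231, 0.0995]
tool_rot: [-3.136, -0.003, 1.525]
force: [-0.6, 0.3, -2.4]
grip_width: 0.0672
```

Emit:
{"op": "carry_out", "data": {
  "targets": [
    [0,0,16,0,0,0,255],
    [0,0,14,0,0,0,255],
    [0,0,10,0,0,0,255],
    [0,0,5,0,0,0,255],
    [0,0,0,0,0,0,255]
  ]
}}

```text
clock: 14.17
position: [0.5713, -0.2246, 0.0582]
tool_rot: [-3.141, -0.001, 1.525]
force: [-0.2, -0.0, -2.2]
grip_width: 0.0674
```

Emit:
{"op": "carry_out", "data": {
  "targets": [
    [0,0,1,0,0,0,255],
    [0,0,1,0,0,0,255],
    [0,0,0,0,0,0,255]
  ],
  "force": 40
}}

```text
clock: 14.42
position: [0.5717, -0.225, 0.0569]
tool_rot: [3.141, -0.001, 1.525]
force: [-0.2, -0.0, -1.3]
grip_width: 0.0675
```

Emit:
{"op": "carry_out", "data": {
  "targets": [
    [0,0,0.7,0,0,0,255],
    [0,0,0.7,0,0,0,255],
    [0,0,0,0,0,0,255]
  ]
}}

```text
clock: 14.67
position: [0.5715, -0.225, 0.0551]
tool_rot: [3.141, -0.001, 1.525]
force: [-0.1, 0.7, 0.4]
grip_width: 0.067
```

Emit:
{"op": "carry_out", "data": {
  "targets": [
    [0,0,0.6,0,0,0,255],
    [0,0,0,0,0,0,255]
  ]
}}

```text
clock: 14.83
position: [0.5715, -0.2251, 0.055]
tool_rot: [3.141, -0.001, 1.525]
force: [-3.5, 1.8, 11.9]
grip_width: 0.0676
```

Contact at the expected height. Backing off slightly, releasing and retreating.

Emit:
{"op": "carry_out", "data": {
  "targets": [
    [0,0,-0.6,0,0,0,255],
    [0,0,0,0,0,0,60],
    [0,0,0,0,0,0,40],
    [0,0,0,0,0,0,20],
    [0,0,0,0,0,0,0]
  ],
  "force": 20
}}

```text
clock: 15.25
position: [0.5714, -0.2249, 0.0548]
tool_rot: [3.141, -0.001, 1.525]
force: [-0.0, -0.0, -0.1]
grip_width: 0.0851
```

Emit:
{"op": "carry_out", "data": {
  "targets": [
    [0,0,0,0,0,0,0],
    [0,0,0,0,0,0,0],
    [0,0,-10,0,0,0,0],
    [0,0,-20,0,0,0,0],
    [0,0,-35,0,0,0,0]
  ]
}}

```text
clock: 15.67
position: [0.5698, -0.2244, 0.1188]
tool_rot: [-3.137, -0.002, 1.525]
force: [-0.1, 0.3, -0.6]
grip_width: 0.0856
```

Emit:
{"op": "carry_out", "data": {
  "targets": [
    [0,0,-35,0,0,0,0],
    [0,0,-35,0,0,0,0],
    [0,0,-30,0,0,0,0],
    [0,0,0,0,0,0,0],
    [0,0,0,0,0,0,0]
  ]
}}

```text
clock: 16.08
position: [0.572, -0.2253, 0.2222]
tool_rot: [3.138, -0.001, 1.525]
force: [0.1, 0.4, -0.8]
grip_width: 0.0855
```

```bash
python3 - <<'E'
from h import *
delta([.571,-.2245,.20],1.52)
f=grab('wrist');g=grab('scene')
a=cv2.resize(f['color'],(400,300));b=cv2.resize(g['color'],(400,300),interpolation=3)
cv2.imwrite('pics/w7.png',np.hstack([a,b])[:,:,::-1])
P=cloud(f)
m=(P[...,2]>.092)&(P[...,2]<.11)&(np.hypot(P[...,0]-.571,P[...,1]+.2245)<.06)
print('handle',m.sum(),cv2.minAreaRect(P[m][:,:2].astype(np.float32)*1000),np.percentile(P[m][:,2],[5,50,95]))
P=cloud(g);h=cv2.cvtColor(g['color'],cv2.COLOR_RGB2HSV)
m=(h[...,0]>95)&(h[...,0]<118)&(h[...,1]>90)&(P[...,2]<.04)&(P[...,2]>-.01);p=P[m]
print('dish',((np.percentile(p,2,0)+np.percentile(p,98,0))/2).round(4))
k=(np.hypot(P[...,0]-.543,P[...,1]-.2455)<.1)&(P[...,2]>.19);print('loops',cv2.minAreaRect(P[k][:,:2].astype(np.float32)*1000))
E
```

```text
t 16.08 pos [ 0.572  -0.2253  0.2222] rot [ 3.1379e+00 -7.0000e-04  1.5255e+00] F [ 0.1  0.4 -0.8] M [ 0.04  0.05 -0.02] w 0.0855 
 shift [ 0.8 -1.1 22.2] turn [ 0.035 -0.007  0.052]
handle 2782 ((569.682373046875, -246.531982421875), (75.59427642822266, 68.04013061523438), 87.44798278808594) [0.09471606 0.09769878 0.09893974]
dish [0.5309 0.0165 0.0086]
loops ((544.4169311523438, 242.9297332763672), (54.523658752441406, 114.89376831054688), 78.11453247070312)
```

View pics/w7.png

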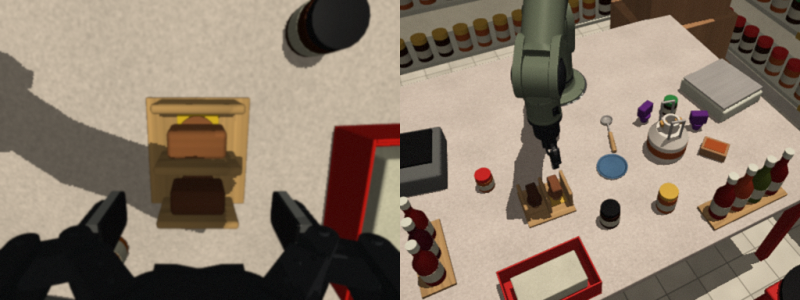

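The picture shows the brown stopper upright at (197,140) in the bay, with the spare untouched at (198,197). Its top is at 0.098–0.099 m, as it should be. The gripper is clear, so I'm handing in.

```bash
python3 -c "
from workcell import bot
print(bot.job_done())"
```

```text
the job is handed in; nothing more can be done
None
```

The job is done and handed in at about 16 s of the 64 s allowed. I gripped the stopper by its broad faces and rocked it 0.28 rad towards a catch. I then raised it while tilting it back until it was free, stood it in the dish and let go. After that I took it by the handle ends and stood it on the yellow pad in the empty bay.

- **Stopper:** It stands upright in the bay, lengthwise, with its top at about 0.098 m against the 0.099 m expected. I let go of it at (0.571, −0.225). I did not get a separate position for it after release, because my last measurement merged it with the spare stopper next to it.
- **Crock:** It stayed standing in its place. Its wire loops measure within about 1.5 mm of where they were, and its amber band shifted less than half a pixel during the rocking.
- **Dish:** It moved less than 1 mm.
- **Other goods:** The spare, jars, comb box and spoon look unmoved in the last picture; I did not measure them.
- **Forces:** The highest wrist force I read was about 27 N, when the stopper touched down in the dish. I only saw the force at the end of each call. The gripper was open and clear of everything at hand-in.
- **Disagreeing check:** During the rocking the tool sat about 3 mm further sideways than planned. I put that down to give or slip and did not trace it; the stopper still came free with low force.

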